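# Fetch the brass weight from behind the supply jars

## Task

Move the three jars out of the supply bay and stand them all in the low green tray at the side, leaving the brass weight where it is meanwhile; then fetch the weight from behind them and set it on the middle of the cork pad on the plywood mount panel, to press down the fresh repair. Only then put each jar back on the middle of the pad of its own colour, keeping the jars upright throughout.

Things in the scene. Friction and masses are not known exactly. Their poses are not given: they have to be found in the camera images.
- jar_red_mid (a point): red jar: white round jar with red lid and red band, 56 mm diameter, 130 mm tall, about 0.22 kg, standing at the start on the red pad in the bay. Point: its centre, 65 mm above its underside; z up its axis.
- jar_blue_mid (a point): blue jar: white round jar with blue lid and blue band, 56 mm diameter, 130 mm tall, about 0.22 kg, standing at the start on the blue pad in the bay. Point: its centre, 65 mm above its underside; z up its axis.
- jar_yellow_mid (a point): yellow jar: white round jar with yellow lid and yellow band, 56 mm diameter, 130 mm tall, about 0.22 kg, standing at the start on the yellow pad in the bay. Point: its centre, 65 mm above its underside; z up its axis.
- weight_mid (a point): solid brass cylinder weight with a shallow dish in its top, 48 mm diameter, 44 mm tall, about 0.55 kg, standing on the bay's floor in the row behind the jars. The bay's back row has three places, 90 mm apart; the weight is in any one of them, and a small wooden bobbin (38 mm tall) and a black loupe (32 mm tall) stand in the other two. Point: its centre, 22 mm above its underside; z up.
- pad_red: red square pad, 76 x 76 x 3 mm, fixed on the bay's floor: home place of the red jar. Origin: centre of its underside (top face 3 mm above); z up.
- pad_blue: blue square pad, 76 x 76 x 3 mm, fixed on the bay's floor: home place of the blue jar. Origin: centre of its underside (top face 3 mm above); z up.
- pad_yellow: yellow square pad, 76 x 76 x 3 mm, fixed on the bay's floor: home place of the yellow jar. Origin: centre of its underside (top face 3 mm above); z up.
- tray: low open green metal tray, fixed, 280 mm along its x, 124 mm along its y, rim 15 mm high, walls and floor 4 mm thick: the side area, empty at the start, to the left or the right. Origin: centre of its underside; z up.
- mount_patch (a point): cork pad (72 x 72 mm brown square) on the pale plywood mount panel (260 x 124 mm, fixed), to the right or the left. Point: centre of the cork pad's top face, 13 mm above the table; the pad lies 30 mm towards the panel's +x end from its middle; z up.
- bay: open-fronted grey supply bay, fixed, 180 mm deep (x) and 300 mm wide (y), floor 5 mm thick, walls 6 mm thick and 50 mm high at the back (+x) and both sides, no wall in front. The three pads lie in a row 45 mm in front of its middle, 90 mm apart, in any order; the back row stands 37 mm behind its middle. Origin: centre of its underside; x points to the back, z up.

How it is judged:
On the way, in this order (a step that is already met when the one before it is completed fails the run):
1. all three jars stand upright in the side tray, the weight still in its place in the bay (not moved by more than 25 mm) (x of jar_red_mid in the frame of tray between -0.125 and 0.125 m and y of jar_red_mid in the frame of tray between -0.055 and 0.055 m and z of each of jar_red_mid, jar_blue_mid, jar_yellow_mid in the frame of tray below 0.08 m and angle between each of jar_red_mid, jar_blue_mid, jar_yellow_mid's own z axis and vertical below 0.12 rad and x of jar_blue_mid in the frame of tray between -0.125 and 0.125 m and y of jar_blue_mid in the frame of tray between -0.055 and 0.055 m and x of jar_yellow_mid in the frame of tray between -0.125 and 0.125 m and y of jar_yellow_mid in the frame of tray between -0.055 and 0.055 m and distance of weight_mid from where it was at the start of the episode below 0.025 m), for 0.2 s.
2. the weight stands on the cork pad, within 14 mm of its middle, while all three jars still stand in the side tray (x of jar_red_mid in the frame of tray between -0.125 and 0.125 m and y of jar_red_mid in the frame of tray between -0.055 and 0.055 m and z of each of jar_red_mid, jar_blue_mid, jar_yellow_mid in the frame of tray below 0.08 m and angle between each of jar_red_mid, jar_blue_mid, jar_yellow_mid, weight_mid's own z axis and vertical below 0.12 rad and x of jar_blue_mid in the frame of tray between -0.125 and 0.125 m and y of jar_blue_mid in the frame of tray between -0.055 and 0.055 m and x of jar_yellow_mid in the frame of tray between -0.125 and 0.125 m and y of jar_yellow_mid in the frame of tray between -0.055 and 0.055 m and horizontal distance between weight_mid and mount_patch below 0.014 m and z of weight_mid in the frame of mount_patch below 0.028 m and linear speed of weight below 0.03 m/s), for 0.2 s.
At the end, for the whole second after the job is handed in: Each jar stands upright on the pad of its own colour, its axis within 14 mm of the pad's centre, and the weight stands flat on the cork pad within 14 mm of its centre; all at rest (horizontal distance between jar_red_mid and pad_red below 0.014 m and z of jar_red_mid in the frame of pad_red below 0.074 m and angle between each of jar_red_mid, jar_blue_mid, jar_yellow_mid's own z axis and vertical below 0.1 rad and linear speed of each of jar_red, jar_blue, jar_yellow, weight below 0.02 m/s and horizontal distance between jar_blue_mid and pad_blue below 0.014 m and z of jar_blue_mid in the frame of pad_blue below 0.074 m and horizontal distance between jar_yellow_mid and pad_yellow below 0.014 m and z of jar_yellow_mid in the frame of pad_yellow below 0.074 m and horizontal distance between weight_mid and mount_patch below 0.014 m and z of weight_mid in the frame of mount_patch below 0.028 m and angle between weight_mid's own z axis and vertical below 0.12 rad); the robot touches nothing.
It fails at once if the red jar is tipped by more than 35 degrees (angle between jar_red_mid's own z axis and vertical above 0.61 rad).
It fails at once if the blue jar is tipped by more than 35 degrees (angle between jar_blue_mid's own z axis and vertical above 0.61 rad).
It fails at once if the yellow jar is tipped by more than 35 degrees (angle between jar_yellow_mid's own z axis and vertical above 0.61 rad).
It also fails if it takes over 141 s, if anything falls off the work surface, if the arm or the gripper's body presses on something with over 40 N, if the wrist force passes 120 N, or if a joint passes its speed limit or range.

## Robot

A 7-joint arm with a two-finger parallel gripper is mounted at the origin on the work surface. World frame = base frame: x ahead of the robot, y to its left, z up, the work surface at z = 0. Lengths are in m, angles in rad, forces in N, time in s.
With the tool pointing down it reaches from about 0.425 to 0.95 m from the base axis. Payload 16.7 kg.
Tool frame: the origin (TCP) lies on the centre line of the jaws, within the pads' length; the fingertips stand 17 mm ahead of it and the grasp point (between the pads) lies 2 mm behind it; z points along the fingers, y is the line along which they close (so a half turn about z gives the same grasp; the last joint's range is limited). The gripper opens to 94 mm and grips with 3 to 60 N. Pads are 16 mm wide; open, the fingers measure 119 mm over their backs; the gripper's body (75 mm by 177 mm) begins 78 mm behind the grasp point.
Start: joints at [1.149, 0.426, 0.074, 1.606, -0.034, 1.111, -0.067], TCP at [0.181, -0.65, 0.222] pointing down, gripper open.
Joint ranges: [-2.85, 2.85], [-0.5, 2.14], [-1.23, 1.37], [0.21, 2.46], [-1.02, 4.16], [0.16, 2.05], [-2.73, 2.73]. Speed limits (rad/s): [1.89, 1.89, 2.39, 2.39, 3.01, 3.01, 3.01].

## Interface

Orientations are given as a unit quaternion [w, x, y, z].
In Python, from rig import get_obs, capture, hand_in gives the robot as it stands. The module is installed in compiled form; this text tells all that it offers.
- The arm moves only by the tool step_arm, never from a script. Its argument "increments" is a list of rows, each a list of 2 entries, a list of its own where there are three numbers: the shift along the world's x, y, z in cm, then the turn about the world's z in rad. In form: [[[x, y, z], roll], ...]. A call has 1 to 5 rows; each row is the pose to reach, as a shift and turn from the pose commanded when the call began; what a row does not reach only later rows make up. A row lasts 1/8 s, in which the tool goes at most 62.5 mm and 10.7 degrees, less where a joint would pass 70% of its speed; a pose out of reach is approached as far as the arm can. A call with a gripper value outside its range is refused whole. "hand" is the opening, from 0 (shut) to 1 (fully open), set as the call begins (left out, the last holds). The fingers move at their own pace and stop on an object; the grip force is fixed at half the most. Time passes only in rows, so rows that repeat a pose let the fingers close. It gives the time, the measured TCP pose, the force, the opening and the grip force at its end, in the units of the state.
- get_obs(): the state, without advancing time (a new reading comes with each control period).
- capture(name): name is "scene" or "top" or "wrist"; returns a dict with "pixels" (480x640x3 uint8, red, green, blue), "z_map" (480x640 float32, m along the optical axis (not along the pixel's ray), 0 where there is no reading), "fx", "fy", "cx", "cy" (pixels), "extrinsics" (4x4, takes a point from world to camera coordinates). Camera axes: x right, y down, z forward; pixel columns grow to the right and rows downward; lengths in m; the calibration is good to about 2 mm. A picture is of the moment at which its call begins.
- hand_in(): hands the job in; it is judged then, once.
The state is a dict: "time": time; "joint_positions": joint angles; "joint_vel": joint speeds; "tau": joint torques, N m; "tcp_pos": TCP position; "tool_rot": TCP orientation; "force": force on the tool from outside, world axes, zero at the start; "wrist_torque": the same for the moment, N m; "finger_gap": opening from 0.0 (shut) to 1.0 (fully open); "grasp_force": force on a finger pad.
Only numpy, scipy, OpenCV 4.12 (cv2) and the standard library are available. Lean on these libraries where they do the work, as an engineer would, in place of code of your own. Each camera call takes 0.05 s, during which the arm holds its last target. There are 200 camera calls.

## Working session

There is one attempt and no reset: what is moved stays moved. The work goes in short steps, Python scripts to look and compute and a tool call to move; the robot and the scene stay as the last step left them, time stands still between calls to the robot, and variables do not carry over. Pictures are saved under pics/ and viewed, at most 14 in all, crops included, and the job is handed in when it is done.

Besides the shell and the picture viewer there is one more tool, called after "Request:" in YAML: its name, and indented under it one key for each argument. step_arm: Moves the arm, as the interface text tells. Its arguments: {"type":"object","properties":{"increments":{"type":"array"},"hand":{"type":"number"}},"required":["increments"]}

```bash
mkdir -p pics; cat > h.py <<'E'
import numpy as np, cv2
from rig import get_obs, capture, hand_in
def cloud(c):
    z=c["z_map"]; v,u=np.mgrid[0:480,0:640]
    P=np.stack([(u-c["cx"])/c["fx"]*z,(v-c["cy"])/c["fy"]*z,z],-1)
    E=np.array(c["extrinsics"]); return (P-E[:3,3])@E[:3,:3]
def save(c,n): cv2.imwrite(f"pics/{n}.png",c["pixels"][:,:,::-1])
E
python3 - <<'E'
from h import *
o=get_obs(); print(o["time"],o["tcp_pos"],o["tool_rot"],o["finger_gap"])
for n in("top","scene"):
    c=capture(n); save(c,n); np.savez(n,**c); print(n,c["fx"],c["cx"],c["cy"],np.round(c["extrinsics"],3).tolist())
E
```

```text
0.0 [ 0.18109016 -0.64982716  0.22179535] [-6.15510761e-04  9.90783297e-01  1.35455035e-01 -1.13351427e-04] 0.9991336226020089
top 461.00179983936016 326.4807050998229 237.69116237089221 [[-0.024, -0.999, 0.026, -0.007], [-0.989, 0.02, -0.147, 0.57], [0.146, -0.029, -0.989, 1.002], [0.0, 0.0, 0.0, 1.0]]
scene 492.20203546858824 313.77463311654185 241.55673068588172 [[-0.822, 0.57, 0.01, 0.454], [0.304, 0.453, -0.838, -0.105], [-0.482, -0.686, -0.545, 1.162], [0.0, 0.0, 0.0, 1.0]]
```

View pics/top.png

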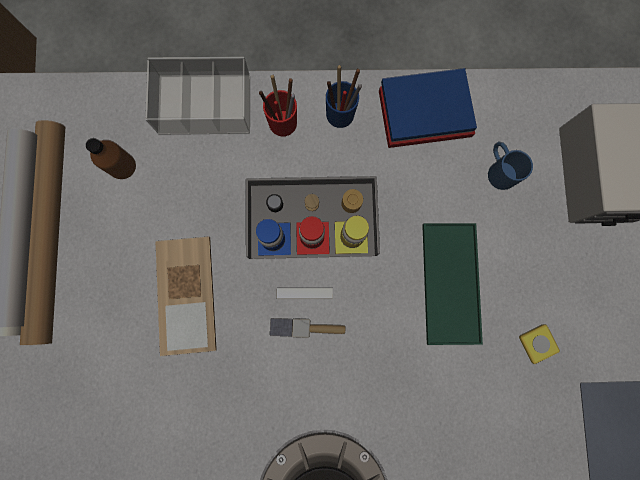

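View pics/scene.png

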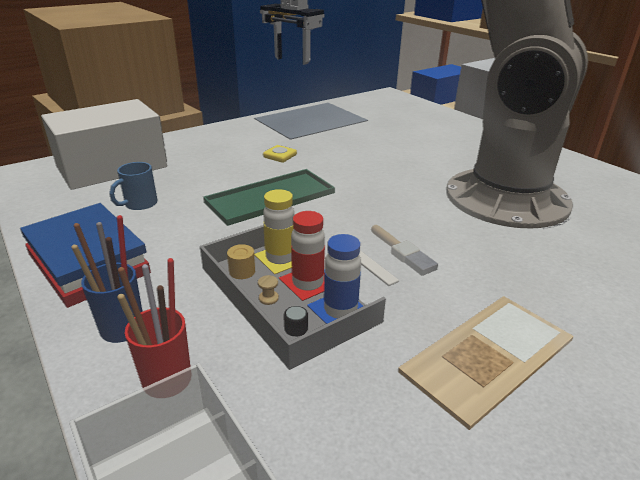

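The top view shows the blue, red and yellow lids at about (269,233), (312,230) and (355,231). The weight is at (352,199) behind yellow, the tray at (452,284) on the robot's right, and the cork at (184,282) on the left.

```bash
cat >> h.py <<'E'
def ray(c,uv,h):
    E=np.array(c["extrinsics"]); R,t=E[:3,:3],E[:3,3]
    o=-R.T@t; d=R.T@np.array([(uv[0]-c["cx"])/c["fx"],(uv[1]-c["cy"])/c["fy"],1]); return o+d*(h-o[2])/d[2]
def blob(c,box,hr,sat,val=40,zr=None):
    hsv=cv2.cvtColor(c["pixels"],cv2.COLOR_RGB2HSV).astype(int); H=(hsv[...,0]-hr[0])%180
    m=(H<=(hr[1]-hr[0])%180)&(hsv[...,1]>sat)&(hsv[...,2]>val)
    if zr: Z=cloud(c)[...,2]; m&=(Z>zr[0])&(Z<zr[1])
    k=np.zeros_like(m); x0,y0,x1,y1=box; k[y0:y1,x0:x1]=1
    m=(m&k).astype(np.uint8); n,l,s,_=cv2.connectedComponentsWithStats(m)
    i=1+np.argmax(s[1:,4]); return (l==i)
def rect(c,m,h):
    pts=np.array([ray(c,p[0],h)[:2] for p in cv2.findContours(m.astype(np.uint8),cv2.RETR_EXTERNAL,cv2.CHAIN_APPROX_NONE)[0][0]],np.float32)
    return cv2.minAreaRect(pts)
E
python3 - <<'E'
from h import *
c=dict(np.load("top.npz")); P=cloud(c)
for n,hr,b in(("blue",(100,125),(240,205,300,262)),("red",(172,8),(290,205,335,262)),("yellow",(22,35),(330,205,375,262))):
    m=blob(c,b,hr,90,40,(.115,.15)); r=rect(c,m,.130+.008); print(n,"lid",np.round(r[0],4),np.round(r[1],3),"z",np.median(P[m][:,2]).round(4))
    m=blob(c,b,hr,90,40,(-.01,.02)); print("  pad",[np.round(x,4) for x in rect(c,m,.008)], np.median(P[m][:,2]).round(4))
m=blob(c,(335,180,375,215),(8,30),60,40,(.03,.07)); r=rect(c,m,.049);print("weight",r,np.median(P[m][:,2]))
m=blob(c,(410,215,495,355),(50,95),60,20); print("tray",rect(c,m,.015),np.median(P[m][:,2]))
m=blob(c,(150,230,220,360),(5,25),85,40); print("cork",rect(c,m,.013),np.median(P[m][:,2]))
m=blob(c,(150,230,220,360),(5,30),35,40); print("ply",rect(c,m,.012))
hsv=cv2.cvtColor(c["pixels"],cv2.COLOR_RGB2HSV)
print(hsv[282,184],hsv[250,170],hsv[200,352],hsv[320,185])
# bay walls
w=(P[...,2]>.042)&(P[...,2]<.062);k=np.zeros_like(w);k[170:262,240:385]=1
q=P[w&k];print("bay", np.percentile(q,[1,99],axis=0).round(3), P[250:257,260:370,2].min())
E
```

```text
blue lid [0.5731 0.1043] [0.047 0.046] z 0.1391
  pad [array([0.5746, 0.1022]), array([0.0745, 0.0748]), np.float64(89.8625)] 0.009
red lid [0.5765 0.0139] [0.047 0.05 ] z 0.139
  pad [array([0.5758, 0.0128]), array([0.0762, 0.0757]), np.float64(0.5323)] 0.0089
yellow lid [ 0.5758 -0.079 ] [0.048 0.048] z 0.139
  pad [array([ 0.5754, -0.0778]), array([0.0751, 0.076 ]), np.float64(88.4595)] 0.0089
weight ((0.655814528465271, -0.07950785756111145), (0.0457925871014595, 0.04921373724937439), 88.33131408691406) 0.04924929876344802
tray ((0.46245867013931274, -0.30694568157196045), (0.12556812167167664, 0.2761861979961395), 88.87964630126953) 0.005214500488173962
cork ((0.4798005521297455, 0.3079688549041748), (0.07417721301317215, 0.07305716723203659), 3.905219793319702) 0.013834209900580203
ply ((0.45020395517349243, 0.30464985966682434), (0.2602211833000183, 0.12541650235652924), 3.925152540206909)
[ 15 103 111] [ 18  77 132] [ 19 125 120] [ 30   5 145]
bay [[ 0.536 -0.137  0.042]
 [ 0.71   0.161  0.059]] -0.0034071728430444524
```

Everything fits the given sizes: lids at z 0.138, pads 76 mm and 90 mm apart, tray 276x125. Now I'll move above the yellow jar with the jaws closing along y.

Request:
step_arm:
  increments:
    - [[3.9, 5.7, 0], -0.09]
    - [[8.0, 11.4, 0], -0.18]
    - [[12, 17, -0.5], -0.272]
    - [[15.8, 22.8, -1], -0.272]
    - [[19.7, 28.5, -2], -0.272]
  hand: 0.75

```text
time: 0.72
tcp_pos: [0.3596, -0.3921, 0.2067]
tool_rot: [0.0, 1.0, -0.0, 0.0]
force: [1.0, -1.2, -0.3]
finger_gap: 0.747
grasp_force: 0.0
```

Request:
step_arm:
  increments:
    - [[4, 5.7, 0], 0]
    - [[8, 11.4, 0], 0]
    - [[12, 17, 0], 0]
    - [[15.8, 22.8, 0], 0]
    - [[19.7, 28.5, 0], 0]

```text
time: 1.35
tcp_pos: [0.5373, -0.1352, 0.2067]
tool_rot: [-0.0, 1.0, -0.0, -0.0]
force: [1.3, -0.6, -0.6]
finger_gap: 0.749
grasp_force: 0.0
```

Request:
step_arm:
  increments:
    - [[0, 0, 0], 0]
    - [[0, 0, 0], 0]
    - [[0, 0, 0], 0]

```text
time: 1.72
tcp_pos: [0.5359, -0.1382, 0.2066]
tool_rot: [0.0, 1.0, -0.001, -0.0]
force: [-0.4, 0.3, 0.1]
finger_gap: 0.749
grasp_force: 0.0
```

Request:
step_arm:
  increments:
    - [[2, 3, 0], 0]
    - [[4.0, 6.0, 0], 0]
    - [[4.0, 6.0, 0], 0]
    - [[4.0, 6.0, 0], 0]

```text
time: 2.22
tcp_pos: [0.576, -0.0784, 0.2066]
tool_rot: [0.0, 1.0, -0.001, -0.0]
force: [0.5, -0.3, -0.2]
finger_gap: 0.748
grasp_force: 0.0
```

```bash
python3 - <<'E'
from h import *
c=capture("wrist"); save(c,"w1"); P=cloud(c); print(get_obs()["tcp_pos"])
hsv=cv2.cvtColor(c["pixels"],cv2.COLOR_RGB2HSV)
m=blob(c,(0,0,640,480),(20,36),90,40,(.12,.16)); q=P[m]; print(m.sum(),q.min(0),q.max(0),rect(c,m,.138))
E
```

```text
[ 0.57595894 -0.07858292  0.2067203 ]
3864 [ 0.55316577 -0.10303803  0.12370835] [ 0.60230374 -0.05440947  0.14131446] ((0.5789996385574341, -0.07872835546731949), (0.048469603061676025, 0.05122925713658333), 89.82640075683594)
```

View pics/w1.png

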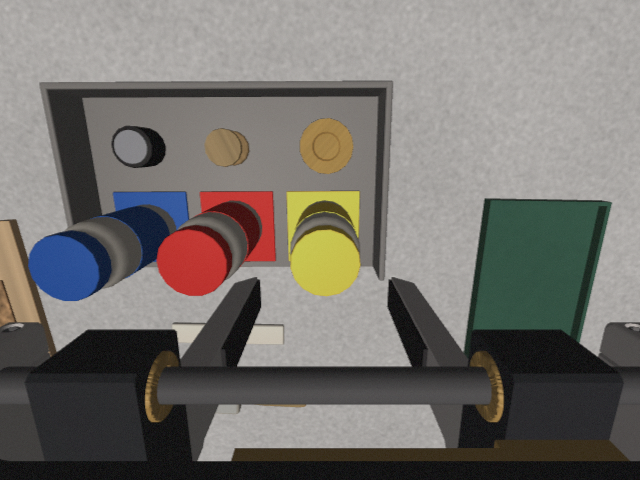

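The wrist view puts the yellow lid at (325,262), centred between the fingers, and the weight's dished top at (327,146). I'll lower and grip.

Request:
step_arm:
  increments:
    - [[0, 0, -4], 0]
    - [[0, 0, -8], 0]
    - [[0, 0, -11.0], 0]
    - [[0, 0, -11.7], 0]
    - [[0, 0, -11.7], 0]

```text
time: 2.9
tcp_pos: [0.5766, -0.0777, 0.0902]
tool_rot: [0.0, 1.0, -0.001, 0.0]
force: [-0.0, -0.4, 0.2]
finger_gap: 0.75
grasp_force: 0.0
```

Request:
step_arm:
  increments:
    - [[0, 0, 0], 0]
    - [[0, 0, 0], 0]
    - [[0, 0, 0], 0]
    - [[0, 0, 0], 0]
  hand: 0

```text
time: 3.4
tcp_pos: [0.5773, -0.0772, 0.0908]
tool_rot: [0.0, 1.0, -0.0, 0.001]
force: [0.7, -1.5, 8.0]
finger_gap: 0.589
grasp_force: 29.9
```

Request:
step_arm:
  increments:
    - [[0, 0, 0.5], 0]
    - [[0, 0, 2], 0]
    - [[0, 0, 4.5], 0]
    - [[0, 0, 6], 0]
    - [[0, 0, 6], 0]

```text
time: 4.03
tcp_pos: [0.5772, -0.0771, 0.1511]
tool_rot: [0.0, 1.0, -0.0, 0.001]
force: [0.7, 0.2, -2.6]
finger_gap: 0.587
grasp_force: 29.9
```

Request:
step_arm:
  increments:
    - [[-1.5, -2, 0], 0]
    - [[-5, -6, 0], 0]
    - [[-9, -10.5, 0], 0]
    - [[-13, -15, 0], 0]
    - [[-17, -19.5, 0], 0]

```text
time: 4.65
tcp_pos: [0.4048, -0.2731, 0.1492]
tool_rot: [-0.0, 1.0, -0.0, -0.0]
force: [1.1, -1.3, -2.7]
finger_gap: 0.586
grasp_force: 29.9
```

Request:
step_arm:
  increments:
    - [[-2.2, -2.5, 0], 0]
    - [[-3.1, -3.4, 0], 0]
    - [[-3.1, -3.4, 0], 0]
    - [[-3.1, -3.4, 0], 0]

```text
time: 5.15
tcp_pos: [0.3766, -0.3049, 0.1496]
tool_rot: [-0.0, 1.0, 0.001, 0.0]
force: [0.5, 0.7, -1.6]
finger_gap: 0.589
grasp_force: 29.9
```

Request:
step_arm:
  increments:
    - [[0, 0, -2], 0]
    - [[0, 0, -4.5], 0]
    - [[0, 0, -5.7], 0]
    - [[0, 0, -6.2], 0]
    - [[0, 0, -6.2], 0]

```text
time: 5.78
tcp_pos: [0.3759, -0.3059, 0.0879]
tool_rot: [-0.0, 1.0, 0.0, 0.0]
force: [-0.4, -1.1, -2.5]
finger_gap: 0.593
grasp_force: 29.9
```

Request:
step_arm:
  increments:
    - [[0, 0, -0.1], 0]
    - [[0, 0, -0.2], 0]
    - [[0, 0, -0.2], 0]

```text
time: 6.15
tcp_pos: [0.3762, -0.3066, 0.0866]
tool_rot: [0.001, 1.0, -0.0, 0.001]
force: [-0.7, -1.1, 6.1]
finger_gap: 0.592
grasp_force: 29.9
```

Contact felt on the tray floor. Release, rise and go to red.

Request:
step_arm:
  increments:
    - [[0, 0, 0], 0]
    - [[0, 0, 0], 0]
    - [[0, 0, 3], 0]
    - [[0, 0, 7.5], 0]
    - [[0, 0, 9.4], 0]
  hand: 0.75

```text
time: 6.78
tcp_pos: [0.3762, -0.3064, 0.182]
tool_rot: [0.001, 1.0, -0.0, 0.001]
force: [0.3, 0.7, -0.9]
finger_gap: 0.749
grasp_force: 0.0
```

Request:
step_arm:
  increments:
    - [[2, 3.5, 0], 0]
    - [[5.2, 8.3, 0], 0]
    - [[8.2, 13.2, 0], 0]
    - [[11.2, 18, 0], 0]
    - [[14, 22.5, 0], 0]

```text
time: 7.4
tcp_pos: [0.5164, -0.0792, 0.1799]
tool_rot: [-0.0, 1.0, -0.0, 0.0]
force: [-0.2, -0.1, 0.3]
finger_gap: 0.755
grasp_force: 0.0
```

Request:
step_arm:
  increments:
    - [[3, 4.8, 0], 0]
    - [[5.5, 8.8, 0], 0]
    - [[6.1, 9.6, 0], 0]
    - [[6.1, 9.6, 0], 0]
    - [[6.1, 9.6, 0], 0]

```text
time: 8.02
tcp_pos: [0.576, 0.0135, 0.1797]
tool_rot: [0.0, 1.0, -0.001, -0.0]
force: [-0.5, -0.5, -0.0]
finger_gap: 0.752
grasp_force: 0.0
```

Next: red. Commanded (0.576, 0.0136, 0.1796), then down 9 cm.

Request:
step_arm:
  increments:
    - [[0, 0, -3], 0]
    - [[0, 0, -6.5], 0]
    - [[0, 0, -8.6], 0]
    - [[0, 0, -9], 0]
    - [[0, 0, -9], 0]

```text
time: 8.65
tcp_pos: [0.5767, 0.0143, 0.0903]
tool_rot: [0.0, 1.0, -0.001, 0.0]
force: [-1.0, 0.9, -0.3]
finger_gap: 0.747
grasp_force: 0.0
```

Request:
step_arm:
  increments:
    - [[0, 0, 0], 0]
    - [[0, 0, 0], 0]
    - [[0, 0, 0], 0]
    - [[0, 0, 0], 0]
  hand: 0

```text
time: 9.15
tcp_pos: [0.5771, 0.0148, 0.0906]
tool_rot: [0.0, 1.0, -0.0, 0.001]
force: [-0.8, -1.4, 6.6]
finger_gap: 0.594
grasp_force: 30.0
```

Request:
step_arm:
  increments:
    - [[0, 0, 0.5], 0]
    - [[0, 0, 2], 0]
    - [[0, 0, 4.5], 0]
    - [[0, 0, 6], 0]
    - [[0, 0, 6], 0]

```text
time: 9.78
tcp_pos: [0.5772, 0.015, 0.1511]
tool_rot: [-0.0, 1.0, -0.0, 0.001]
force: [0.7, -0.3, -2.8]
finger_gap: 0.593
grasp_force: 30.0
```

Request:
step_arm:
  increments:
    - [[-1, -2.5, 0], 0]
    - [[-2.8, -7.8, 0], 0]
    - [[-4.8, -13.5, 0], 0]
    - [[-6.8, -19.2, 0], 0]
    - [[-8.8, -24.7, 0], 0]

```text
time: 10.4
tcp_pos: [0.4873, -0.2337, 0.1491]
tool_rot: [-0.0, 1.0, -0.0, -0.0]
force: [1.0, -0.9, -3.0]
finger_gap: 0.594
grasp_force: 30.0
```

Request:
step_arm:
  increments:
    - [[-1.8, -5, 0], 0]
    - [[-2.6, -7.4, 0], 0]
    - [[-2.6, -7.4, 0], 0]
    - [[-2.6, -7.4, 0], 0]

```text
time: 10.9
tcp_pos: [0.4626, -0.3052, 0.1492]
tool_rot: [-0.0, 1.0, 0.0, -0.0]
force: [0.8, 1.0, -2.6]
finger_gap: 0.591
grasp_force: 30.0
```

Request:
step_arm:
  increments:
    - [[0, 0, -2], 0]
    - [[0, 0, -4.5], 0]
    - [[0, 0, -6], 0]
    - [[0, 0, -6.4], 0]
    - [[0, 0, -6.4], 0]

```text
time: 11.52
tcp_pos: [0.4632, -0.3055, 0.0862]
tool_rot: [0.0, 1.0, 0.0, 0.0]
force: [-1.0, 1.2, 0.7]
finger_gap: 0.592
grasp_force: 30.0
```

Request:
step_arm:
  increments:
    - [[0, 0, 0], 0]
    - [[0, 0, 0], 0]
    - [[0, 0, 3], 0]
    - [[0, 0, 7.5], 0]
    - [[0, 0, 9.4], 0]
  hand: 0.75

```text
time: 12.15
tcp_pos: [0.4634, -0.3064, 0.1823]
tool_rot: [0.001, 1.0, -0.0, 0.001]
force: [-0.4, 0.6, 0.2]
finger_gap: 0.754
grasp_force: 0.0
```

Request:
step_arm:
  increments:
    - [[1, 4, 0], 0]
    - [[2.6, 9.6, 0], 0]
    - [[4.2, 15.2, 0], 0]
    - [[5.8, 20.9, 0], 0]
    - [[7.3, 26.6, 0], 0]

```text
time: 12.78
tcp_pos: [0.536, -0.0382, 0.1801]
tool_rot: [0.0, 1.0, -0.0, 0.0]
force: [0.7, -1.0, -0.0]
finger_gap: 0.748
grasp_force: 0.0
```

Request:
step_arm:
  increments:
    - [[1.6, 5.7, 0], 0]
    - [[3, 11, 0], 0]
    - [[4, 14.5, 0], 0]
    - [[4, 14.5, 0], 0]
    - [[4, 14.5, 0], 0]

```text
time: 13.4
tcp_pos: [0.5754, 0.1043, 0.1796]
tool_rot: [0.0, 1.0, -0.0, -0.0]
force: [0.2, -1.0, -0.2]
finger_gap: 0.747
grasp_force: 0.0
```

Request:
step_arm:
  increments:
    - [[0, 0, -3], 0]
    - [[0, 0, -6.5], 0]
    - [[0, 0, -8.6], 0]
    - [[0, 0, -9], 0]
    - [[0, 0, -9], 0]

```text
time: 14.02
tcp_pos: [0.5758, 0.1043, 0.0903]
tool_rot: [0.0, 1.0, -0.001, 0.0]
force: [-0.9, -0.1, -0.0]
finger_gap: 0.747
grasp_force: 0.0
```

Request:
step_arm:
  increments:
    - [[0, 0, 0], 0]
    - [[0, 0, 0], 0]
    - [[0, 0, 0], 0]
    - [[0, 0, 0], 0]
  hand: 0

```text
time: 14.52
tcp_pos: [0.5761, 0.1049, 0.0906]
tool_rot: [0.0, 1.0, -0.0, 0.001]
force: [-0.8, -1.1, 8.3]
finger_gap: 0.59
grasp_force: 30.0
```

Request:
step_arm:
  increments:
    - [[0, 0, 0.5], 0]
    - [[0, 0, 2], 0]
    - [[0, 0, 4.5], 0]
    - [[0, 0, 6], 0]
    - [[0, 0, 6], 0]

```text
time: 15.15
tcp_pos: [0.5762, 0.1051, 0.1511]
tool_rot: [-0.0, 1.0, -0.0, 0.001]
force: [-0.3, -0.2, -2.5]
finger_gap: 0.59
grasp_force: 30.0
```

Request:
step_arm:
  increments:
    - [[0, -2.5, 0.5], 0]
    - [[-0.5, -8, 1], 0]
    - [[-1, -13.5, 1], 0]
    - [[-1.5, -19, 1], 0]
    - [[-2, -24.5, 1], 0]

```text
time: 15.78
tcp_pos: [0.5548, -0.1417, 0.159]
tool_rot: [-0.0, 1.0, -0.0, -0.0]
force: [0.6, -0.2, -2.7]
finger_gap: 0.592
grasp_force: 30.0
```

Request:
step_arm:
  increments:
    - [[-0.2, -5.5, 0], 0]
    - [[-0.4, -11, 0], 0]
    - [[-0.5, -15, 0], 0]
    - [[-0.5, -16.6, 0], 0]
    - [[-0.5, -16.6, 0], 0]

```text
time: 16.4
tcp_pos: [0.5501, -0.3062, 0.1589]
tool_rot: [-0.0, 1.0, -0.001, -0.001]
force: [0.5, 0.6, -2.6]
finger_gap: 0.591
grasp_force: 30.0
```

Request:
step_arm:
  increments:
    - [[0, 0, -3], 0]
    - [[0, 0, -5.5], 0]
    - [[0, 0, -7], 0]
    - [[0, 0, -7.4], 0]
    - [[0, 0, -7.4], 0]

```text
time: 17.02
tcp_pos: [0.5513, -0.305, 0.0864]
tool_rot: [-0.0, 1.0, 0.001, 0.0]
force: [-0.4, 0.5, -0.7]
finger_gap: 0.589
grasp_force: 30.0
```

Request:
step_arm:
  increments:
    - [[0, 0, 0], 0]
    - [[0, 0, 0], 0]
    - [[0, 0, 3], 0]
    - [[0, 0, 7.5], 0]
    - [[0, 0, 9.4], 0]
  hand: 0.75

```text
time: 17.65
tcp_pos: [0.5515, -0.3064, 0.1824]
tool_rot: [0.001, 1.0, -0.0, 0.001]
force: [-1.1, -0.1, -0.9]
finger_gap: 0.751
grasp_force: 0.0
```

Request:
step_arm:
  increments:
    - [[1.5, 3.2, 0], 0]
    - [[4, 8.6, 0], 0]
    - [[6.4, 13.8, 0], 0]
    - [[8.6, 18.5, 0], 0]
    - [[10.4, 22, 0], 0]
  hand: 0.65

```text
time: 18.27
tcp_pos: [0.6551, -0.0834, 0.1794]
tool_rot: [-0.0, 1.0, 0.001, -0.0]
force: [1.5, -0.6, -0.4]
finger_gap: 0.645
grasp_force: 0.0
```

Request:
step_arm:
  increments:
    - [[0.2, 0.8, 0], 0]
    - [[0.2, 0.8, 0], 0]
    - [[0.2, 0.8, 0], 0]

```text
time: 18.65
tcp_pos: [0.6561, -0.0798, 0.1796]
tool_rot: [0.0, 1.0, -0.001, -0.0]
force: [0.4, -0.3, -0.3]
finger_gap: 0.651
grasp_force: 0.0
```

```bash
python3 - <<'E'
from h import *
c=capture("wrist"); save(c,"w2"); print(get_obs()["tcp_pos"])
m=blob(c,(0,0,640,480),(8,32),60,40,(.042,.06)); print(m.sum(),rect(c,m,.049))
c=capture("top"); save(c,"t2")
for n,hr in(("blue",(100,125)),("red",(172,8)),("yellow",(22,35))):
    m=blob(c,(400,200,500,370),hr,90,40,(.11,.15)); print(n,rect(c,m,.134))
E
```

```text
[ 0.65611663 -0.07976096  0.17967984]
2297 ((0.6585256457328796, -0.08024019002914429), (0.04639044031500816, 0.04761194810271263), 89.7988052368164)Traceback (most recent call last):
  File "<stdin>", line 6, in <module>
  File "h.py", line 17, in blob
    i=1+np.argmax(s[1:,4]); return (l==i)
        ~~~~~~~~~^^^^^^^^^
    return _wrapfunc(a, 'argmax', axis=axis, out=out, **kwds)
    return bound(*args, **kwds)
ValueError: attempt to get argmax of an empty sequence
```

View pics/w2.png

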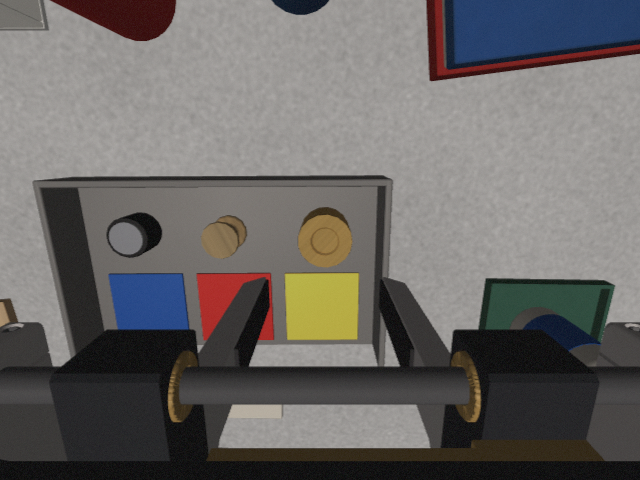

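View pics/t2.png

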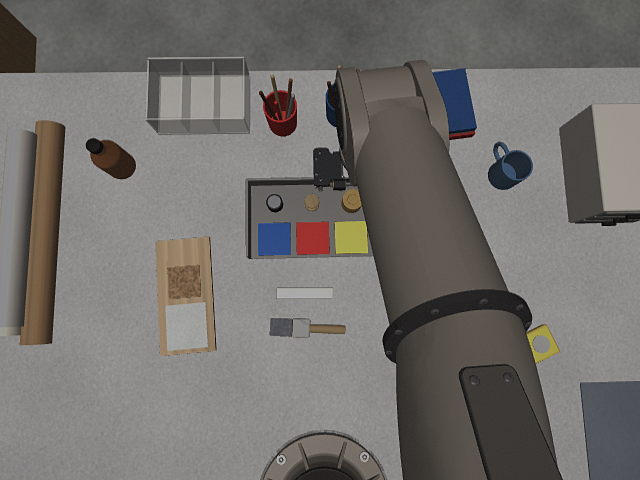

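The wrist view shows the weight at (325,238), which matches (0.657, -0.080). In the top view the arm hides the tray, so I'll check the jars from the scene camera before taking the weight.

```bash
python3 - <<'E'
from h import *
c=capture("scene"); save(c,"s2")
E
```

```text
(no output)
```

View pics/s2.png

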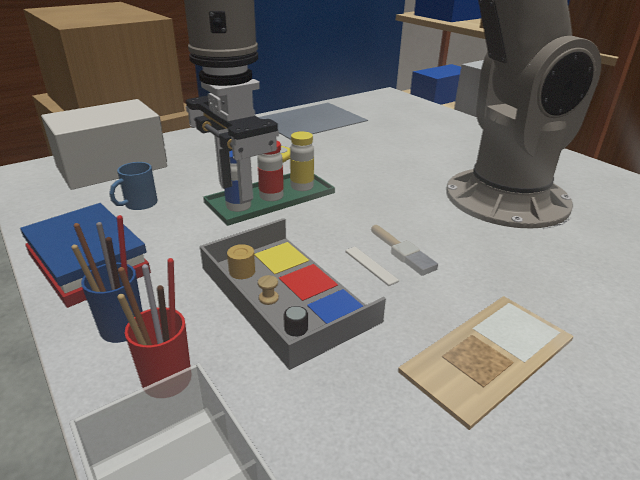

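All three jars stand upright inside the tray, yellow at (302,160), red at (270,172) and blue at (238,185). The weight is in its place at (241,261), so I'll take it now.

Request:
step_arm:
  increments:
    - [[0.1, 0, -5], 0]
    - [[0.1, 0, -10], 0]
    - [[0.1, 0, -13], 0]
    - [[0.1, 0, -14.4], 0]
    - [[0.1, 0, -14.4], 0]

```text
time: 19.42
tcp_pos: [0.6574, -0.0783, 0.0356]
tool_rot: [-0.0, 1.0, -0.0, -0.0]
force: [-0.3, -0.6, 0.3]
finger_gap: 0.646
grasp_force: 0.0
```

Request:
step_arm:
  increments:
    - [[0, 0, 0], 0]
    - [[0, 0, 0], 0]
    - [[0, 0, 0], 0]
    - [[0, 0, 0], 0]
  hand: 0

```text
time: 19.92
tcp_pos: [0.6584, -0.0786, 0.0372]
tool_rot: [0.0, 1.0, -0.0, 0.001]
force: [-1.4, -1.6, 7.5]
finger_gap: 0.492
grasp_force: 30.0
```

Request:
step_arm:
  increments:
    - [[0, 0, 0.5], 0]
    - [[0, 0, 2.5], 0]
    - [[0, 0, 6], 0]
    - [[0, 0, 9], 0]
    - [[0, 0, 9], 0]

```text
time: 20.55
tcp_pos: [0.6591, -0.0779, 0.129]
tool_rot: [0.0, 1.0, -0.0, 0.002]
force: [-0.0, 0.1, -6.9]
finger_gap: 0.496
grasp_force: 30.0
```

Request:
step_arm:
  increments:
    - [[-1, 2.5, 0], 0]
    - [[-3.3, 7.4, 0], 0]
    - [[-5.7, 12.5, 0], 0]
    - [[-8.1, 17.7, 0], 0]
    - [[-10.5, 23, 0], 0]

```text
time: 21.18
tcp_pos: [0.551, 0.1532, 0.1249]
tool_rot: [0.0, 1.0, -0.0, -0.001]
force: [0.2, 0.9, -5.1]
finger_gap: 0.496
grasp_force: 30.0
```

Request:
step_arm:
  increments:
    - [[-2.4, 5.2, 0], 0]
    - [[-4.8, 10.4, 0], 0]
    - [[-6.5, 14.2, 0], 0]
    - [[-7.2, 15.7, 0], 0]
    - [[-7.2, 15.7, 0], 0]

```text
time: 21.8
tcp_pos: [0.4796, 0.3096, 0.125]
tool_rot: [0.0, 1.0, 0.001, -0.001]
force: [1.0, -0.2, -6.4]
finger_gap: 0.495
grasp_force: 30.0
```

Request:
step_arm:
  increments:
    - [[0, 0, -2], 0]
    - [[0, 0, -4], 0]
    - [[0, 0, -4], 0]
    - [[0, 0, -4], 0]

```text
time: 22.3
tcp_pos: [0.4809, 0.3088, 0.0859]
tool_rot: [-0.0, 1.0, -0.0, -0.0]
force: [-0.3, -0.6, -5.4]
finger_gap: 0.495
grasp_force: 30.0
```

```bash
python3 - <<'E'
from h import *
o=get_obs();print(o["tcp_pos"])
c=capture("wrist"); save(c,"w3")
c=capture("top"); m=blob(c,(140,220,240,360),(8,32),85,40,(.0,.03)); print("cork",rect(c,m,.013))
m=blob(c,(140,220,260,360),(8,32),60,40,(.075,.13)); print("w",rect(c,m,.049+.05),m.sum())
E
```

```text
[0.48087673 0.30875699 0.08590638]
cork ((0.4515707194805145, 0.29979121685028076), (0.014342944137752056, 0.05846058204770088), 3.855509042739868)
w ((0.48908722400665283, 0.3152243494987488), (0.004167233128100634, 0.025141924619674683), 88.73375701904297) 27
```

View pics/w3.png

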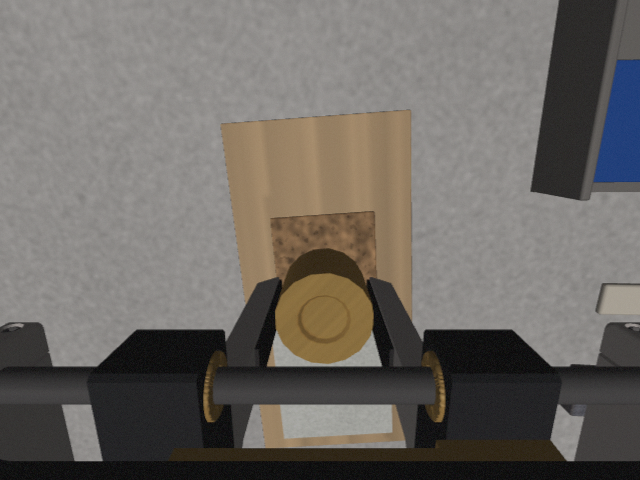

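The wrist view shows the weight held upright at (325,310), with the cork's far edge at (275-375,213) just beyond it. Lowering.

Request:
step_arm:
  increments:
    - [[0, 0, -2], 0]
    - [[0, 0, -3.2], 0]
    - [[0, 0, -3.8], 0]
    - [[0, 0, -4.1], 0]
    - [[0, 0, -4.1], 0]

```text
time: 23.02
tcp_pos: [0.4805, 0.309, 0.0451]
tool_rot: [0.0, 1.0, -0.0, 0.0]
force: [-3.1, -1.5, 1.8]
finger_gap: 0.501
grasp_force: 30.0
```

Request:
step_arm:
  increments:
    - [[0, 0, 0], 0]
    - [[0, 0, 0], 0]
    - [[0, 0, 2], 0]
    - [[0, 0, 6], 0]
    - [[0, 0, 10], 0]
  hand: 0.75

```text
time: 23.65
tcp_pos: [0.4805, 0.3092, 0.1472]
tool_rot: [-0.0, 1.0, 0.0, 0.0]
force: [1.1, -0.4, 0.2]
finger_gap: 0.752
grasp_force: 0.0
```

Request:
step_arm:
  increments:
    - [[0.5, -4, 1], 0]
    - [[1, -9.8, 3], 0]
    - [[1.5, -15.8, 3.5], 0]
    - [[2, -21.8, 3.5], 0]
    - [[2.5, -27.8, 3.5], 0]

```text
time: 24.28
tcp_pos: [0.5058, 0.0293, 0.1815]
tool_rot: [-0.0, 1.0, 0.0, 0.001]
force: [1.4, 0.3, -0.3]
finger_gap: 0.753
grasp_force: 0.0
```

```bash
python3 - <<'E'
from h import *
o=get_obs();print(o["tcp_pos"])
c=capture("top"); save(c,"t3"); P=cloud(c)
m=blob(c,(140,220,240,360),(8,32),60,40,(.045,.075)); print("w",rect(c,m,.057),m.sum(),np.median(P[m][:,2]))
for n,hr in(("blue",(100,125)),("red",(172,8)),("yellow",(22,35))):
    try: m=blob(c,(400,200,500,370),hr,90,40,(.11,.15)); print(n,rect(c,m,.134))
    except ValueError: print(n,"none")
E
```

```text
[0.50581291 0.02925905 0.18154355]
w ((0.4789940416812897, 0.3079497218132019), (0.04893719404935837, 0.046149417757987976), 50.80695343017578) 400 0.05712556486181341
blue ((0.5472287535667419, -0.3030579388141632), (0.04783397167921066, 0.05170462653040886), 42.376014709472656)
red ((0.4622117877006531, -0.30275097489356995), (0.048069700598716736, 0.052328821271657944), 14.67702579498291)
yellow ((0.3757713735103607, -0.30613991618156433), (0.051027316600084305, 0.048216987401247025), 86.17615509033203)
```

The weight sits at (0.479, 0.308) with its top at 0.057, which is centred on the cork. Now I'll return the blue jar.

Request:
step_arm:
  increments:
    - [[0.5, -5, 0], 0]
    - [[1.3, -10.8, 0], 0]
    - [[2.2, -16.6, 0], 0]
    - [[3, -22.4, 0], 0]
    - [[3.8, -28.2, 0], 0]

```text
time: 24.95
tcp_pos: [0.544, -0.2527, 0.1814]
tool_rot: [0.0, 1.0, 0.0, 0.001]
force: [1.0, 0.4, -0.1]
finger_gap: 0.75
grasp_force: 0.0
```

Request:
step_arm:
  increments:
    - [[0.5, -4, 0], 0]
    - [[0.6, -5.4, 0], 0]
    - [[0.6, -5.4, 0], 0]
    - [[0.6, -5.4, 0], 0]

```text
time: 25.45
tcp_pos: [0.5499, -0.3032, 0.1802]
tool_rot: [-0.0, 1.0, 0.001, 0.0]
force: [-0.4, 0.2, 1.1]
finger_gap: 0.75
grasp_force: 0.0
```

Request:
step_arm:
  increments:
    - [[0, 0, -3], 0]
    - [[0, 0, -6.5], 0]
    - [[0, 0, -9], 0]
    - [[0, 0, -9.4], 0]
    - [[0, 0, -9.4], 0]

```text
time: 26.08
tcp_pos: [0.5501, -0.3043, 0.0866]
tool_rot: [-0.0, 1.0, 0.0, 0.0]
force: [-0.3, 0.6, 0.8]
finger_gap: 0.748
grasp_force: 0.0
```

Request:
step_arm:
  increments:
    - [[0, 0, 0], 0]
    - [[0, 0, 0], 0]
    - [[0, 0, 0], 0]
    - [[0, 0, 0], 0]
  hand: 0

```text
time: 26.58
tcp_pos: [0.5501, -0.3051, 0.0867]
tool_rot: [0.0, 1.0, -0.0, 0.001]
force: [-1.1, 0.6, 7.6]
finger_gap: 0.589
grasp_force: 30.0
```

Request:
step_arm:
  increments:
    - [[0, 0, 0.5], 0]
    - [[0, 0, 2], 0]
    - [[0, 0, 5], 0]
    - [[0, 0, 7.4], 0]
    - [[0, 0, 7.4], 0]

```text
time: 27.2
tcp_pos: [0.5506, -0.3055, 0.1622]
tool_rot: [0.001, 1.0, -0.0, 0.002]
force: [0.5, 0.4, -2.8]
finger_gap: 0.589
grasp_force: 30.0
```

Request:
step_arm:
  increments:
    - [[0.2, 2.5, 0], 0]
    - [[0.5, 8, 0], 0]
    - [[0.9, 13.5, 0], 0]
    - [[1.2, 19, 0], 0]
    - [[1.5, 24.5, 0], 0]

```text
time: 27.82
tcp_pos: [0.564, -0.0583, 0.1591]
tool_rot: [-0.0, 1.0, -0.0, -0.0]
force: [-0.1, -0.6, -3.1]
finger_gap: 0.593
grasp_force: 30.0
```

Request:
step_arm:
  increments:
    - [[0.3, 5.5, 0], 0]
    - [[0.7, 11, 0], 0]
    - [[1, 15, 0], 0]
    - [[1, 16.3, 0], 0]
    - [[1, 16.3, 0], 0]

```text
time: 28.45
tcp_pos: [0.5741, 0.1032, 0.1591]
tool_rot: [0.0, 1.0, 0.0, -0.0]
force: [0.4, -0.8, -2.7]
finger_gap: 0.595
grasp_force: 30.0
```

Request:
step_arm:
  increments:
    - [[0, 0, -2], 0]
    - [[0, 0, -4], 0]
    - [[0, 0, -5], 0]
    - [[0, 0, -5], 0]
    - [[0, 0, -5], 0]

```text
time: 29.08
tcp_pos: [0.575, 0.1027, 0.1104]
tool_rot: [-0.0, 1.0, -0.0, 0.0]
force: [1.9, 0.7, -1.9]
finger_gap: 0.592
grasp_force: 30.0
```

Request:
step_arm:
  increments:
    - [[0, 0, -1], 0]
    - [[0, 0, -1.6], 0]
    - [[0, 0, -2.0], 0]
    - [[0, 0, -2.0], 0]

```text
time: 29.58
tcp_pos: [0.575, 0.1033, 0.0903]
tool_rot: [-0.0, 1.0, -0.0, 0.0]
force: [-2.5, -0.2, 8.6]
finger_gap: 0.589
grasp_force: 30.0
```

Request:
step_arm:
  increments:
    - [[0, 0, 0], 0]
    - [[0, 0, 0], 0]
    - [[0, 0, 3], 0]
    - [[0, 0, 7.5], 0]
    - [[0, 0, 9.2], 0]
  hand: 0.75

```text
time: 30.2
tcp_pos: [0.5755, 0.1033, 0.1841]
tool_rot: [-0.0, 1.0, -0.0, 0.001]
force: [-0.1, 0.3, 0.2]
finger_gap: 0.748
grasp_force: 0.0
```

Request:
step_arm:
  increments:
    - [[-1, -4, 0], 0]
    - [[-2.6, -9.6, 0], 0]
    - [[-4.2, -15.2, 0], 0]
    - [[-5.8, -20.9, 0], 0]
    - [[-7.3, -26.6, 0], 0]

```text
time: 30.82
tcp_pos: [0.5006, -0.1647, 0.1814]
tool_rot: [-0.0, 1.0, -0.0, -0.0]
force: [0.9, -0.1, -0.4]
finger_gap: 0.75
grasp_force: 0.0
```

Request:
step_arm:
  increments:
    - [[-1.6, -5.7, 0], 0]
    - [[-3, -11, 0], 0]
    - [[-3.9, -14.2, 0], 0]
    - [[-3.9, -14.2, 0], 0]
    - [[-3.9, -14.2, 0], 0]

```text
time: 31.45
tcp_pos: [0.4627, -0.3042, 0.1813]
tool_rot: [-0.0, 1.0, 0.0, -0.0]
force: [-0.1, 0.2, -0.1]
finger_gap: 0.749
grasp_force: 0.0
```

Request:
step_arm:
  increments:
    - [[0, 0, -3], 0]
    - [[0, 0, -6.5], 0]
    - [[0, 0, -9], 0]
    - [[0, 0, -9.4], 0]
    - [[0, 0, -9.4], 0]

```text
time: 32.08
tcp_pos: [0.4631, -0.3044, 0.0882]
tool_rot: [-0.0, 1.0, 0.0, 0.0]
force: [0.2, -0.6, 0.8]
finger_gap: 0.748
grasp_force: 0.0
```

Request:
step_arm:
  increments:
    - [[0, 0, 0], 0]
    - [[0, 0, 0], 0]
    - [[0, 0, 0], 0]
    - [[0, 0, 0], 0]
  hand: 0

```text
time: 32.58
tcp_pos: [0.4631, -0.3052, 0.0886]
tool_rot: [0.0, 1.0, -0.0, 0.001]
force: [-0.8, 1.5, 7.6]
finger_gap: 0.59
grasp_force: 30.0
```

Request:
step_arm:
  increments:
    - [[0, 0, 0.5], 0]
    - [[0, 0, 2], 0]
    - [[0, 0, 5], 0]
    - [[0, 0, 7.4], 0]
    - [[0, 0, 7.4], 0]

```text
time: 33.2
tcp_pos: [0.4635, -0.3056, 0.1641]
tool_rot: [0.001, 1.0, -0.0, 0.002]
force: [0.5, -0.1, -3.1]
finger_gap: 0.595
grasp_force: 30.0
```

Request:
step_arm:
  increments:
    - [[1, 2.5, 0], 0]
    - [[2.8, 7.8, 0], 0]
    - [[4.8, 13.5, 0], 0]
    - [[6.8, 19.2, 0], 0]
    - [[8.7, 24.5, 0], 0]

```text
time: 33.83
tcp_pos: [0.5495, -0.058, 0.1612]
tool_rot: [-0.0, 1.0, 0.0, -0.0]
force: [0.7, 0.5, -1.5]
finger_gap: 0.593
grasp_force: 30.0
```

Request:
step_arm:
  increments:
    - [[1.8, 5, 0], 0]
    - [[2.6, 7.3, 0], 0]
    - [[2.6, 7.3, 0], 0]
    - [[2.6, 7.3, -2.5], 0]
    - [[2.6, 7.3, -5], 0]

```text
time: 34.45
tcp_pos: [0.5751, 0.0117, 0.1108]
tool_rot: [0.0, 1.0, -0.001, -0.0]
force: [0.2, 0.7, -2.6]
finger_gap: 0.591
grasp_force: 30.0
```

Request:
step_arm:
  increments:
    - [[0, 0, 0], 0]
    - [[0, 0, 0], 0]

```text
time: 34.7
tcp_pos: [0.5757, 0.0124, 0.1123]
tool_rot: [0.0, 1.0, -0.001, 0.0]
force: [-0.3, -0.2, -2.2]
finger_gap: 0.591
grasp_force: 30.0
```

Request:
step_arm:
  increments:
    - [[0, 0.1, -1], 0]
    - [[0, 0.1, -1.6], 0]
    - [[0, 0.1, -2.0], 0]
    - [[0, 0.1, -2.0], 0]

```text
time: 35.2
tcp_pos: [0.576, 0.0141, 0.0923]
tool_rot: [-0.0, 1.0, -0.0, 0.0]
force: [-2.0, -0.7, 7.7]
finger_gap: 0.589
grasp_force: 30.0
```

Request:
step_arm:
  increments:
    - [[0, 0, 0], 0]
    - [[0, 0, 0], 0]
    - [[0, 0, 3], 0]
    - [[0, 0, 7.5], 0]
    - [[0, 0, 9], 0]
  hand: 0.75

```text
time: 35.83
tcp_pos: [0.5767, 0.0141, 0.1842]
tool_rot: [-0.0, 1.0, -0.0, 0.002]
force: [0.2, 0.7, -0.4]
finger_gap: 0.748
grasp_force: 0.0
```

Request:
step_arm:
  increments:
    - [[-2, -3.5, 0], 0]
    - [[-5.2, -8.3, 0], 0]
    - [[-8.2, -13.2, 0], 0]
    - [[-11.2, -18, 0], 0]
    - [[-14, -22.5, 0], 0]

```text
time: 36.45
tcp_pos: [0.4341, -0.2125, 0.1814]
tool_rot: [0.0, 1.0, -0.0, -0.0]
force: [1.2, 0.1, -0.2]
finger_gap: 0.751
grasp_force: 0.0
```

Request:
step_arm:
  increments:
    - [[-3, -4.8, 0], 0]
    - [[-5.5, -8.8, 0], 0]
    - [[-6.1, -9.5, 0], 0]
    - [[-6.1, -9.5, 0], 0]
    - [[-6.1, -9.5, 0], 0]

```text
time: 37.08
tcp_pos: [0.3754, -0.3049, 0.1816]
tool_rot: [-0.0, 1.0, 0.001, 0.0]
force: [-0.7, 0.6, 0.3]
finger_gap: 0.751
grasp_force: 0.0
```

Request:
step_arm:
  increments:
    - [[0, 0, -3], 0]
    - [[0, 0, -6.5], 0]
    - [[0, 0, -9], 0]
    - [[0, 0, -9.4], 0]
    - [[0, 0, -9.4], 0]

```text
time: 37.7
tcp_pos: [0.3752, -0.3056, 0.0882]
tool_rot: [-0.0, 1.0, 0.0, 0.0]
force: [-0.3, 0.2, 0.6]
finger_gap: 0.75
grasp_force: 0.0
```

Request:
step_arm:
  increments:
    - [[0, 0, 0], 0]
    - [[0, 0, 0], 0]
    - [[0, 0, 0], 0]
    - [[0, 0, 0], 0]
  hand: 0

```text
time: 38.2
tcp_pos: [0.3751, -0.3063, 0.0885]
tool_rot: [0.0, 1.0, -0.0, 0.001]
force: [0.3, 0.7, 8.6]
finger_gap: 0.592
grasp_force: 29.9
```

Request:
step_arm:
  increments:
    - [[0, 0, 0.5], 0]
    - [[0, 0, 2], 0]
    - [[0, 0, 5], 0]
    - [[0, 0, 7.4], 0]
    - [[0, 0, 7.4], 0]

```text
time: 38.83
tcp_pos: [0.3754, -0.3066, 0.164]
tool_rot: [0.001, 1.0, -0.0, 0.002]
force: [-0.5, -0.0, -2.4]
finger_gap: 0.586
grasp_force: 29.9
```

Request:
step_arm:
  increments:
    - [[1.5, 2, 0], 0]
    - [[5, 6, 0], 0]
    - [[9, 10.5, 0], 0]
    - [[13, 15, 0], 0]
    - [[17, 19.5, 0], 0]

```text
time: 39.45
tcp_pos: [0.5452, -0.1094, 0.1612]
tool_rot: [-0.0, 1.0, -0.0, -0.0]
force: [0.6, -1.1, -1.8]
finger_gap: 0.586
grasp_force: 29.9
```

Request:
step_arm:
  increments:
    - [[2.2, 2.5, 0], 0]
    - [[3.1, 3.3, 0], 0]
    - [[3.1, 3.3, 0], 0]
    - [[3.1, 3.3, -2.5], 0]
    - [[3.1, 3.3, -5], 0]

```text
time: 40.08
tcp_pos: [0.5746, -0.0799, 0.1113]
tool_rot: [0.0, 1.0, -0.001, 0.0]
force: [-0.1, -0.4, -3.0]
finger_gap: 0.586
grasp_force: 29.9
```

Request:
step_arm:
  increments:
    - [[0, 0, 0], 0]
    - [[0, 0, 0], 0]

```text
time: 40.33
tcp_pos: [0.5755, -0.079, 0.1126]
tool_rot: [0.0, 1.0, -0.001, 0.0]
force: [0.5, -0.1, -1.2]
finger_gap: 0.589
grasp_force: 29.9
```

Request:
step_arm:
  increments:
    - [[0, 0, -1], 0]
    - [[0, 0, -1.6], 0]
    - [[0, 0, -2.0], 0]
    - [[0, 0, -2.0], 0]

```text
time: 40.83
tcp_pos: [0.5759, -0.0786, 0.092]
tool_rot: [0.0, 1.0, -0.0, 0.0]
force: [-0.0, -2.2, 2.8]
finger_gap: 0.586
grasp_force: 30.0
```

Request:
step_arm:
  increments:
    - [[0, 0, 0], 0]
    - [[0, 0, 0], 0]
    - [[0, 0, 3], 0]
    - [[0, 0, 7.5], 0]
    - [[0, 0, 10], 0]
  hand: 0.75

```text
time: 41.45
tcp_pos: [0.5762, -0.0779, 0.1939]
tool_rot: [-0.0, 1.0, -0.0, 0.001]
force: [-0.5, -0.5, -0.6]
finger_gap: 0.747
grasp_force: 0.0
```

Request:
step_arm:
  increments:
    - [[-3, -5, 1], 0]
    - [[-6, -10, 1], 0]
    - [[-9, -15, 1], 0]
    - [[-12, -20, 1], 0]
    - [[-15, -25, 1], 0]

```text
time: 42.08
tcp_pos: [0.4245, -0.3293, 0.2019]
tool_rot: [0.0, 1.0, 0.0, 0.0]
force: [0.4, -0.2, 0.7]
finger_gap: 0.754
grasp_force: 0.0
```

Request:
step_arm:
  increments:
    - [[0, 0, 0], 0]
    - [[0, 0, 0], 0]

```text
time: 42.32
tcp_pos: [0.4258, -0.3276, 0.2017]
tool_rot: [-0.0, 1.0, -0.0, 0.0]
force: [-0.1, 0.3, 0.1]
finger_gap: 0.752
grasp_force: 0.0
```

```bash
python3 - <<'E'
from h import *
c=capture("top"); save(c,"t4")
m=blob(c,(140,220,240,360),(8,32),60,40,(.045,.075)); print("w",rect(c,m,.057)[0])
for n,hr,b in(("blue",(100,125),(240,205,300,262)),("red",(172,8),(290,205,335,262)),("yellow",(22,35),(330,205,375,262))):
    m=blob(c,b,hr,90,40,(.115,.15)); r=rect(c,m,.138); print(n,"lid",np.round(r[0],4))
    m=blob(c,b,hr,90,40,(-.01,.02)); print("  pad",np.round(rect(c,m,.008)[0],4))
E
```

```text
w (0.47975823283195496, 0.30689728260040283)
blue lid [0.571  0.1023]
  pad [0.5746 0.1022]
red lid [0.5745 0.0139]
  pad [0.5758 0.0128]
yellow lid [ 0.5747 -0.079 ]
  pad [ 0.5754 -0.0778]
```

View pics/t4.png

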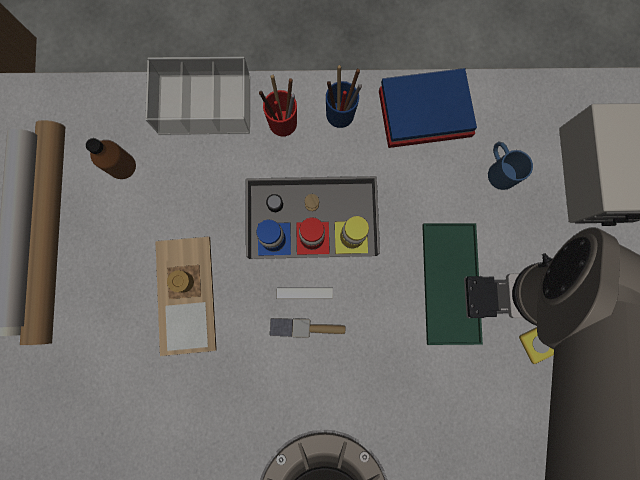

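The top view shows the jars upright on their own pads at (269,235), (312,232) and (355,232), each within 4 mm of its start. The weight is centred on the cork at (180,282), and the arm is clear.

```bash
python3 -c "
from rig import hand_in
print(hand_in())"
```

```text
the job is handed in; nothing more can be done
None
```

I handed the job in at about 42 s with each jar measured within 4 mm of its own pad's centre and the weight within 2 mm of the cork's centre; the hand-in gave no verdict.

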